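# Unload the lamp tester and reset it

## Task

The hand lamp on the test stand has finished its test: lift it off by its handle and set it down gently, upright, in the free end of the grey tray, beside the lamp already there, and let go. Then twist the bar-shaped reset knob on the tester clockwise as far as it goes, hold it there for a second, and let it spring back fully. Do not shift the other lamp, the solder spool on the tester or the small round knob.

Things in the scene. Friction and masses are not known exactly. Their poses are not given: they have to be found in the camera images.
- lamp: hand lamp to move, standing in the stand's nest at first: round lantern 156 mm tall, 0.4 kg; black foot 80 mm across, white lens 60 mm, grey cap 76 mm across, its top at 106 mm; rigid black arch handle, whose level top bar (12 mm wide, 12 mm high) lies along the lamp's y, centred 150 mm above the origin, 72 mm clear between uprights, 38 mm free under it. Origin: centre of underside, z up
- stand: test stand, fixed: aluminium block 130 x 130 mm, 45 mm high, with a round nest on top (floor 45 mm above its underside, rim 8 mm higher, 96 mm inner diameter). Origin: centre of its underside. The lamp stands in the nest.
- tray: shallow grey plastic tray, fixed, outside 270 mm along its x by 150 mm along its y, walls 5 mm thick and 20 mm high, floor 5 mm thick. Origin: centre of its underside. Its -x end (nearer the robot) is free, its +x end holds the other lamp.
- tray_free (a point): point on the tray's floor at the middle of its free end: 62 mm from the tray's centre towards -x, 5 mm above the underside
- lamp2: a second, identical hand lamp, standing in the tray's other end (62 mm from the tray's centre towards +x); to be left where it is. Origin: centre of its underside.
- console: the tester, fixed: grey box 170 mm along x, 190 mm along y, 65 mm high. Origin: centre of its underside. On its top: the reset knob on a steel disc at x -30, y +42 mm, the small round knob at x -30, y -60 mm, and a solder spool at the back (about x +51, y -45 mm).
- reset_grip (a point): reset knob, point to grip, on its upright axis, 98 mm above the console's underside. Black disc 44 mm across carrying an upright black bar grip, 42 mm long, 14 mm thick, from 79 to 109 mm above the console's underside. At rest the bar lies along the console's x; the point turns with the knob, its x along the bar
- reset_knob (a joint): turn of the reset knob: 0 at rest, grows clockwise seen from above, mechanical stop at 1.2 rad. A spring (about 0.19 N m at the stop) turns it back to 0 when let go.
- trim_mark (a point): mark near the edge of the small round knob's top (12 mm from its axis): knob 28 mm in diameter, its top 85 mm above the console's underside; it stays where it is turned, and is to be left alone
- spool: solder spool standing on the tester, 52 mm in diameter, 42 mm high; to be left alone. Origin: centre of its underside.
Things that resemble listed ones, but are neither listed nor needed, are in the scene too. Leave any yellow look-alike of the lamp alone.

How it is judged:
On the way, in this order (a step that is already met when the one before it is completed fails the run):
1. the lamp stands upright in the tray, let go (x of lamp in the frame of tray between -0.1 and 0.1 m and y of lamp in the frame of tray between -0.045 and 0.045 m and z of lamp in the frame of tray between 0 and 0.01 m and angle between lamp's own z axis and vertical below 0.08 rad and contact force between the fingers and lamp below 0.1 N and linear speed of lamp below 0.03 m/s), for 0.2 s.
2. the reset knob is held clockwise at its stop (value of joint reset_knob above 1.1 rad), for 0.4 s.
At the end, for the whole second after the job is handed in: the lamp stands upright (within 0.08 rad), still and released on the tray floor, inside its walls; afterwards the reset knob was held beyond 1.10 rad for 0.4 s and is back below 0.06 rad; the second lamp stands upright within 20 mm of its start (all of step 1 and value of joint reset_knob below 0.06 rad and distance of lamp2 from where it was at the start of the episode below 0.02 m and angle between lamp2's own z axis and vertical below 0.08 rad); the robot touches nothing.
It fails at once if the lamp is dropped (falls free faster than 0.6 m/s, a drop of some 20 mm) (linear speed of lamp above 0.6 m/s and contact force between the fingers and lamp below 0.05 N).
It fails at once if the second lamp is shifted more than 20 mm (distance of lamp2 from where it was at the start of the episode above 0.02 m).
It fails at once if the solder spool is shifted more than 20 mm (distance of spool from where it was at the start of the episode above 0.02 m).
It fails at once if the small round knob is turned (its mark moves more than 5 mm) (distance of trim_mark from where it was at the start of the episode above 0.005 m).
It also fails if it takes over 58 s, if anything falls off the work surface, if the arm or the gripper's body presses on something with over 40 N, if the wrist force passes 120 N, or if a joint passes its speed limit or range.

## Robot

A 7-joint arm with a two-finger parallel gripper is mounted at the origin on the work surface. World frame = base frame: x ahead of the robot, y to its left, z up, the work surface at z = 0. Lengths are in m, angles in rad, forces in N, time in s.
With the tool pointing down it reaches from about 0.4 to 0.9 m from the base axis. Payload 5.5 kg.
Tool frame: the origin (TCP) lies midway between the tips of the shut fingers; the grasp point (between the pads) lies 19 mm behind it (manip.grip_depth is the distance from the TCP to the grasp point, in m); z points along the fingers, y is the line along which they close (so a half turn about z gives the same grasp; the last joint's range is limited). The gripper opens to 92 mm and grips with 3 to 60 N. Pads are 19 mm wide; open, the fingers measure 130 mm over their backs; the gripper's body (75 mm by 190 mm) begins 47 mm behind the grasp point.
Start: joints at [-1.027, 0.501, -0.427, 1.55, 0.221, 1.138, -0.21], TCP at [0.18, 0.625, 0.227] pointing down, gripper open.
Joint ranges: [-2.88, 2.88], [-0.31, 2.03], [-1.54, 1.56], [0.2, 2.42], [-1.41, 4.55], [0.19, 2.02], [-2.57, 2.57]. Speed limits (rad/s): [2.57, 2.57, 3.14, 3.14, 3.14, 3.14, 3.14].

## Interface

Orientations are given as a unit quaternion [x, y, z, w].
In Python, from bench import manip, effector, viewer gives the robot as it stands. Calls block until the motion is done:
- manip.move_pose(position, orientation): joint-space move of the TCP to a pose.
- manip.servo_line(position, ori=None, vel=0.15): straight line of the TCP; ori=None keeps the orientation; vel is the mean speed in m/s.
- manip.movej(angles): joint-space move.
- effector.open_jaws() and effector.close(f_grip=None): open the fingers fully, or close them until they stop; f_grip is the grip in N (None keeps the last).
- manip.sleep(seconds).
- manip.solve_ik(position, orientation): joint angles nearest the present ones, or None.
- viewer.get_image(name): name is "side" or "top"; returns the picture (420x560x3 uint8, red, green, blue); there is no depth.
- viewer.get_calibration(name): a dict with "vfov" (degrees; the focal length in pixels is half the picture's height over the tangent of half this angle, whatever the lens; pixels are square), "cx", "cy" (the principal point, pixels), "eye" and "attitude" of the camera in the world. Camera axes: x right, y down, z forward; pixel columns grow to the right and rows downward; lengths in m; the calibration is good to about 2 mm. A picture is of the moment at which its call begins. get_calibration takes no time and is no camera call.
A pose or a line that the arm cannot do raises manip.PlanningError and nothing moves.
- manip.hand_in(): hands the job in; it is judged then, once.
Readings, each from a call of its own:
- manip.current_clock(): time.
- manip.current_q(): joint angles.
- manip.current_joint_velocities(): joint speeds.
- manip.current_tau(): joint torques, N m.
- manip.current_tool_pos(): TCP position.
- manip.current_tcp_rot(): TCP orientation.
- manip.current_force(): force on the tool from outside, world axes, zero at the start.
- manip.current_wrist_torque(): the same for the moment, N m.
- manip.current_finger_gap(): finger opening in m.
- manip.current_gripper_force(): force on a finger pad.
Only numpy, scipy, OpenCV 4.12 (cv2) and the standard library are available. Lean on these libraries where they do the work, as an engineer would, in place of code of your own. Each camera call takes 0.05 s, during which the arm holds its last target. There are 200 camera calls.

## Working session

There is one attempt and no reset: what is moved stays moved. The work goes in short steps, each a Python script; the robot and the scene stay as the last script left them, time stands still between calls to the robot, and variables do not carry over. Pictures are saved under pics/ and viewed, at most 10 in all, crops included, and the job is handed in when it is done.

```bash
mkdir -p pics; ls; python3 - <<'E'
from bench import manip, effector, viewer
import cv2
for n in("side","top"):
    print(n,viewer.get_calibration(n)); cv2.imwrite(f"pics/{n}0.png",viewer.get_image(n)[:,:,::-1])
print(manip.current_clock(),manip.current_tcp_rot(),manip.current_finger_gap(),manip.grip_depth)
E
```

```text
pics
side {'vfov': 49.59160375705173, 'cx': 282.00418934942843, 'cy': 218.0690106139239, 'eye': array([ 0.43964128, -0.80556336,  0.79562322]), 'attitude': array([ 0.9066493 , -0.02549375,  0.00456435, -0.4210894 ])}
top {'vfov': 50.170642694848006, 'cx': 281.81497436006646, 'cy': 213.56203626416823, 'eye': array([0.24246627, 0.05826124, 1.24512716]), 'attitude': array([-0.69115784,  0.71527974, -0.07236063,  0.07375411])}
0.1 [ 1.39899597e-01  9.90165291e-01 -8.77839708e-04 -1.68991920e-04] 0.0918741839482957 0.0188
```

View pics/side0.png

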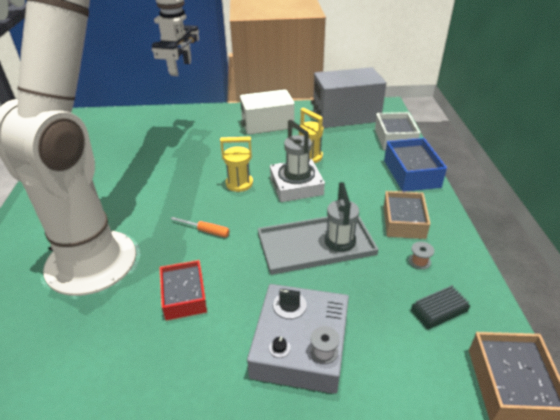

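View pics/top0.png

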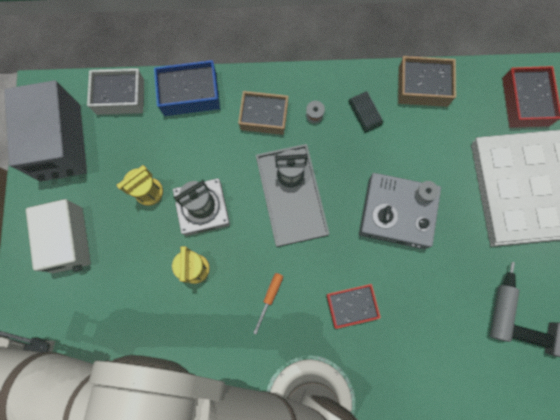

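Candidates for the lamp, in top-view pixels, are the grey lamp on the aluminium block (200,205), lamp2 in the tray (291,170), and yellow look-alikes at (142,187) and (190,265). In the side view they are at (298,160), (342,225), (312,135) and (237,165). I choose the grey and black one on the aluminium block and will check it in a crop.

```bash
cat > h.py <<'E'
import numpy as np, cv2
from scipy.spatial.transform import Rotation as R
from bench import manip, effector, viewer
def cam(n):
    c=viewer.get_calibration(n); f=210/np.tan(np.radians(c['vfov']/2))
    return c['eye'],R.from_quat(c['attitude']).as_matrix(),f,c['cx'],c['cy']
def ray(n,u,v):
    e,A,f,cx,cy=cam(n); d=A@np.array([(u-cx)/f,(v-cy)/f,1]); return e,d/np.linalg.norm(d)
def proj(n,p):
    e,A,f,cx,cy=cam(n); q=A.T@(np.array(p)-e); return np.round([cx+f*q[0]/q[2],cy+f*q[1]/q[2]],1)
def tri(s,t):
    (a,d),(b,g)=ray('side',*s),ray('top',*t)
    k=np.linalg.lstsq(np.c_[d,-g],b-a,rcond=None)[0]; p,q=a+k[0]*d,b+k[1]*g
    return np.round((p+q)/2,4),round(np.linalg.norm(p-q)*1000,1)
def onz(n,px,z):
    e,d=ray(n,*px); return np.round(e+d*(z-e[2])/d[2],4)
def crop(im,x,y,w,h,s):
    c=cv2.resize(im[y:y+h,x:x+w,::-1],None,fx=s,fy=s,interpolation=cv2.INTER_CUBIC)
    for k in range(0,w,10): cv2.putText(c,str(x+k) if k%20==0 else '',(k*s,8),0,.33,(0,255,255),1); cv2.line(c,(k*s,10),(k*s,16),(0,255,255),1)
    for k in range(0,h,10): cv2.putText(c,str(y+k) if k%20==0 else '',(0,k*s+4),0,.33,(0,255,255),1); cv2.line(c,(22,k*s),(28,k*s),(0,255,255),1)
    return c
E
python3 - <<'E'
from h import *
s=viewer.get_image('side');t=viewer.get_image('top')
cv2.imwrite('pics/c1.png',np.hstack([crop(s,250,110,80,120,5),crop(t,160,160,80,120,5)]))
cv2.imwrite('pics/c2.png',np.hstack([crop(s,250,170,130,110,3),crop(t,250,140,130,110,3)]))
cv2.imwrite('pics/c3.png',np.hstack([crop(s,245,275,110,120,3),crop(t,350,165,110,120,3)]))
print([proj(n,[0,0,0]) for n in('side','top')],[proj(n,[.18,.625,.227]) for n in('side','top')])
E
```

```text
[array([ 90.9, 261.9]), array([309.9, 402. ])] [array([180.7,  68.9]), array([ 26.8, 345.8])]
```

View pics/c1.png

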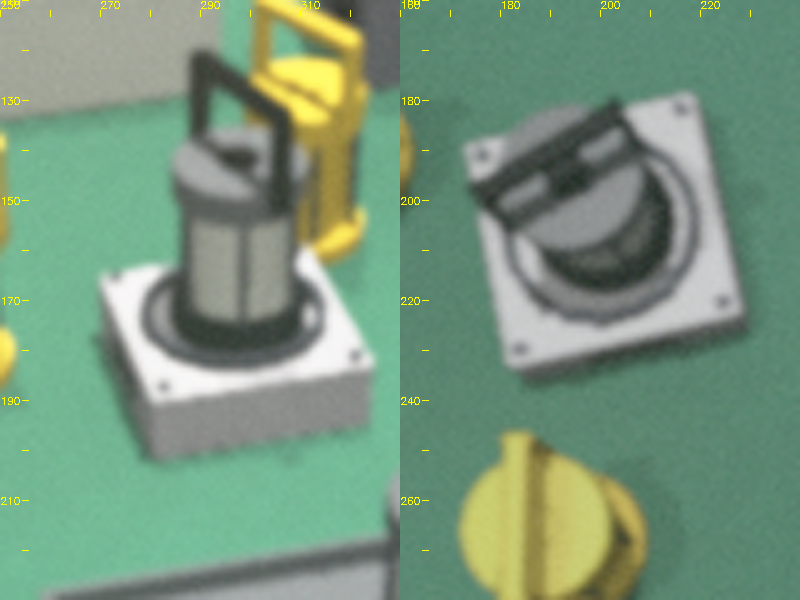

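View pics/c2.png

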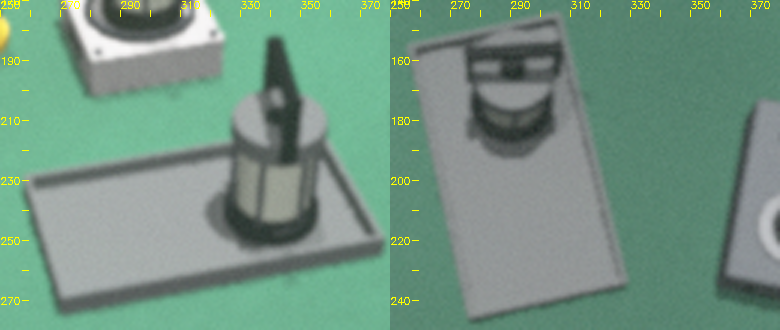

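View pics/c3.png

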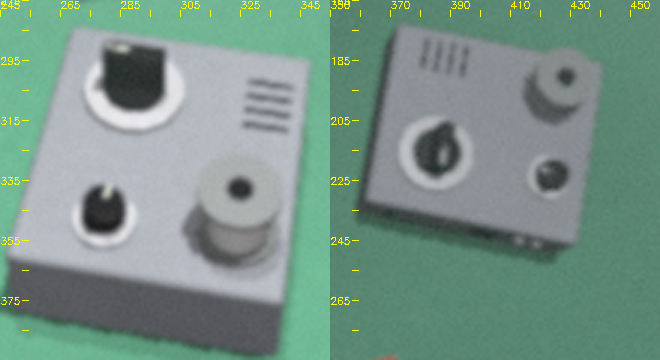

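The crop confirms the choice: the black-arch grey lamp on the aluminium block. Its bar mid is at side (298.4,126.4) and top (190,190.6). Next I triangulate the corners and check for lens distortion.

```bash
cat > px.py <<'E'
P={'stand':(.045,[(270.4,165),(312,160),(324.6,182.4),(280,190.4)],[(172.6,189),(219,178.6),(229,223),(181.4,233.4)],(.13,.13)),
'tray':(.02,[(258.3,230),(357.3,217.3),(378.3,249.3),(269.3,269.3)],None,None),
'console':(.065,[(270,284.3),(347.7,295),(339.3,376),(247.7,361.7)],[(361.3,231),(372.3,173.3),(440.7,186),(432.3,245.7)],None)}
# tray: side order backleft.. ; same physical order in top
P['tray']=(.02,P['tray'][1],[(276.7,246.7),(258,156.7),(305.7,146),(329.3,235)],None)
E
python3 - <<'E'
from h import *; from px import P
for k,(z,s,t,_) in P.items():
    S=np.array([onz('side',p,z) for p in s]);T=np.array([onz('top',p,z) for p in t])
    L=lambda A:np.round(np.linalg.norm(A-np.roll(A,-1,0),axis=1)*1000)
    print(k,'\nside',S[:,:2].tolist(),L(S),S.mean(0),'\ntop',T[:,:2].tolist(),L(T),T.mean(0))
print(tri((298.4,126.4),(190,190.6)))
E
```

```text
stand 
side [[0.4521, 0.3286], [0.5779, 0.3469], [0.6017, 0.2298], [0.4746, 0.2008]] [127. 119. 130. 130.] [0.526575 0.276525 0.045   ] 
top [[0.5745, 0.3563], [0.5999, 0.2276], [0.4733, 0.201], [0.4491, 0.3303]] [131. 129. 132. 128.] [0.5242 0.2788 0.045 ]
tray 
side [[0.4123, 0.0685], [0.674, 0.102], [0.7036, -0.0212], [0.4365, -0.0712]] [264. 127. 272. 142.] [0.5566   0.019525 0.02    ] 
top [[0.4073, 0.0735], [0.6687, 0.1189], [0.6961, -0.0192], [0.4347, -0.0727]] [265. 141. 267. 149.] [0.5517   0.025125 0.02    ]
console 
side [[0.4369, -0.1575], [0.5967, -0.1967], [0.5525, -0.3785], [0.391, -0.3406]] [165. 187. 166. 189.] [ 0.494275 -0.268325  0.065   ] 
top [[0.4355, -0.1536], [0.5942, -0.1949], [0.5518, -0.3778], [0.3897, -0.3382]] [164. 188. 167. 190.] [ 0.4928   -0.266125  0.065   ]
(array([0.5283, 0.2763, 0.1983]), np.float64(3.2))
```

```bash
cat >> h.py <<'E'
def down(phi):
    y=np.array([np.cos(phi),np.sin(phi),0]); z=np.array([0,0,-1.]); return R.from_matrix(np.c_[np.cross(y,z),y,z]).as_quat()
def st(m=''): print(m,round(manip.current_clock(),2),np.round(manip.current_tool_pos(),4),'F',np.round(manip.current_force(),1),'M',np.round(manip.current_wrist_torque(),2),'gap',round(manip.current_finger_gap(),4),round(manip.current_gripper_force(),1))
E
python3 - <<'E'
from h import *
a,b=onz('top',(175.4,199.6),.195),onz('top',(204.8,181.6),.195)
print(a,b,(a+b)/2,'len',np.linalg.norm(a-b))
a2,b2=onz('side',(290.4,122),.195),onz('side',(306.4,131),.195); print(a2,b2)
yaw=np.degrees(np.arctan2(*(b-a)[[1,0]])); print('bar yaw',yaw,np.degrees(np.arctan2(*(b2-a2)[[1,0]])))
print('disc',onz('side',(289.3,304.3),.067),onz('top',(385,215.7),.067))
y0=R.from_quat(manip.current_tcp_rot()).as_matrix()[:,1]; print('tool y',np.degrees(np.arctan2(y0[1],y0[0])))
for nm,p,ph in[('lamp',(.527,.277,.26),yaw+90),('tray',(.492,.014,.2),yaw+90),('trayA',(.492,.014,.2),100.5),('k0',(.474,-.219,.14),-13.8+90),('k1',(.474,-.219,.085),-13.8+90-69)]:
    for d in(0,180):
        q=manip.solve_ik(p,down(np.radians(ph+d))); print(nm,ph+d,None if q is None else np.round(q,2))
E
```

```text
[0.5063 0.3118 0.195 ] [0.5489 0.241  0.195 ] [0.5276 0.2764 0.195 ] len 0.08262808239333654
[0.5105 0.3091 0.195 ] [0.5496 0.2569 0.195 ]
bar yaw -58.964891350997284 -53.16524235558447
disc [ 0.4744 -0.2153  0.067 ] [ 0.4744 -0.2195  0.067 ]
tool y 73.91191057771307
lamp 31.035108649002716 [-0.36  0.35 -0.21  1.66  0.08  1.14 -0.05]
lamp 211.03510864900272 [-1.4   0.72  1.36  1.7  -0.73  1.34 -2.51]
tray 31.035108649002716 [-0.14  0.22  0.06  1.98 -0.02  0.94  0.48]
tray 211.03510864900272 [-1.11  0.58  1.37  2.01 -0.64  1.1  -2.06]
trayA 100.5 [-0.04  0.22 -0.05  1.98  0.01  0.94  1.66]
trayA 280.5 [-0.33  0.22  0.28  1.99 -0.07  0.94 -1.4 ]
k0 76.2 [ 0.07  0.37  0.38  1.97 -0.18  0.83  1.87]
k0 256.2 [-0.25  0.45  0.79  1.98 -0.42  0.88 -1.05]
k1 7.200000000000003 [-0.04  0.48  0.52  2.01 -0.35  0.74  0.82]
k1 187.2 [-0.45  0.76  1.13  2.02 -0.87  0.95 -1.87]
```

```bash
python3 - <<'E'
from h import *
o=down(np.radians(31)); x,y=.5278,.2768
manip.move_pose([x,y,.28],o); st('above')
manip.servo_line([x,y,.178],vel=.08); st('at')
cv2.imwrite('pics/g1.png',crop(viewer.get_image('side'),240,60,130,150,4))
E
```

```text
above 2.0 [0.5267 0.2787 0.2798] F [-1.2  0.   0.9] M [-0.01  0.01  0.03] gap 0.0918 0.0
at 3.42 [0.5282 0.277  0.1787] F [-0.3  0.   0.5] M [-0.11  0.04 -0.01] gap 0.0917 0.0
```

View pics/g1.png

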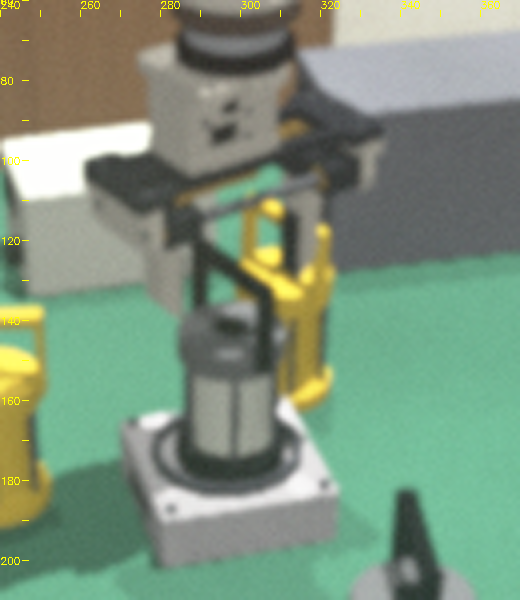

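The open fingers at about (281,128) and (314,118) straddle the bar at (298,127), with no contact force. Next I close and lift.

```bash
python3 - <<'E'
from h import *
effector.close(30); st('closed')
p=manip.current_tool_pos()
manip.servo_line([p[0],p[1],p[2]+.02],vel=.04); st('lift20')
manip.servo_line([p[0],p[1],p[2]+.09],vel=.1); manip.sleep(.2); st('lift90')
np.save('grasp.npy',p)
cv2.imwrite('pics/g2.png',crop(viewer.get_image('side'),240,60,130,150,4))
E
```

```text
closed 4.69 [0.5279 0.277  0.178 ] F [ 0.4  0.9 -0.1] M [ 0.02 -0.1  -0.  ] gap 0.0119 30.0
lift20 5.34 [0.5278 0.2769 0.198 ] F [ 0.8  0.1 -5.5] M [-0.09 -0.01 -0.02] gap 0.0116 30.0
lift90 6.39 [0.5274 0.2768 0.267 ] F [-0.9  0.  -4.7] M [-0.06 -0.01  0.04] gap 0.0118 30.0
```

View pics/g2.png

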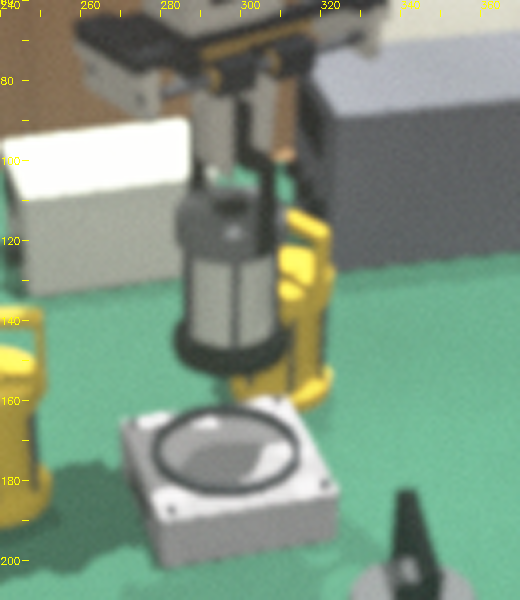

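The lamp hangs upright in the grip, with its foot at (296,150) clear of the empty nest at (294,172). Next I carry it to the tray's free end and lower it until it touches.

```bash
python3 - <<'E'
from h import *
o=down(np.radians(31)); g=np.load('grasp.npy'); x,y=.491,.0137
manip.servo_line([x,y,g[2]+.09],o,vel=.12); st('over')
manip.servo_line([x,y,g[2]-.030],vel=.08); manip.sleep(.2); st('near')
f0=manip.current_force()[2]
for k in range(14):
    z=g[2]-.034-.001*k
    manip.servo_line([x,y,z],vel=.02); manip.sleep(.1); f=manip.current_force()[2]
    if f-f0>2.0: break
st('touch'); print(z-g[2])
cv2.imwrite('pics/p1.png',np.hstack([crop(viewer.get_image('side'),240,110,150,180,2.6.__int__()+1),crop(viewer.get_image('top'),240,130,100,180,3)]))
E
```

```text
over 8.81 [0.4911 0.0144 0.268 ] F [-0.5  0.2 -4.7] M [-0.09 -0.02 -0.06] gap 0.0118 30.0
near 10.66 [0.4912 0.0137 0.1483] F [-0.5  0.1 -4.6] M [-0.07  0.03  0.03] gap 0.0115 30.0
touch 13.56 [0.4914 0.0137 0.1379] F [-3.   0.3  5.8] M [-0.1   0.69 -0.01] gap 0.012 30.0
-0.04100000000000001
```

View pics/p1.png

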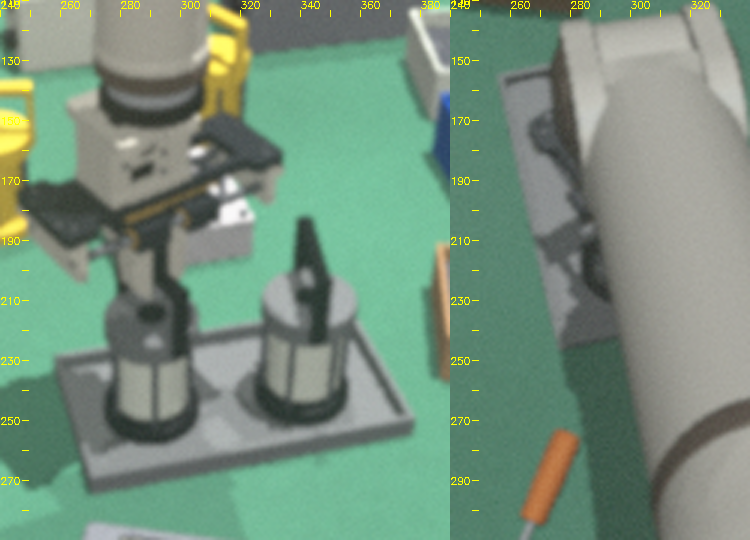

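The lamp stands inside the free end, with its foot at side (290,247) and lamp2 untouched at (341,235). Contact came at the expected 40 mm drop. I unload it, let go and retreat.

```bash
python3 - <<'E'
from h import *
x,y=.491,.0137
z=manip.current_tool_pos()[2]
manip.servo_line([x,y,z-.0002],vel=.02); st()
effector.open_jaws(); manip.sleep(.3); st('open')
manip.servo_line([x,y,.28],vel=.12); st('up')
xk,yk=.4742,-.2185
manip.move_pose([xk,yk,.2],down(np.radians(76.2))); st('over knob')
cv2.imwrite('pics/p2.png',np.hstack([crop(viewer.get_image('side'),240,160,150,230,2),crop(viewer.get_image('top'),230,130,220,150,2)[:,:].copy() if 0 else crop(viewer.get_image('top'),230,100,220,230,2)]))
E
```

```text
13.91 [0.4913 0.0138 0.1379] F [0.  1.2 0.2] M [-0.04  0.23  0.  ] gap 0.0115 30.0
open 15.53 [0.491  0.0137 0.1377] F [-0.6  0.3  0.1] M [-0.14 -0.02  0.01] gap 0.0917 0.0
up 16.86 [0.4904 0.0137 0.2792] F [ 0.  -1.  -0.7] M [-0.09 -0.03 -0.  ] gap 0.0914 0.0
over knob 18.02 [ 0.4746 -0.2176  0.1999] F [-0.1  0.6  0.2] M [ 0.06 -0.03  0.  ] gap 0.0916 0.0
```

View pics/p2.png

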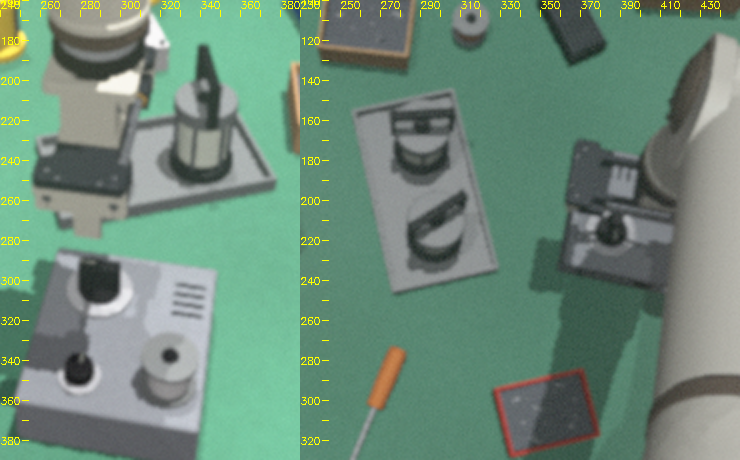

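Both lamps stand upright in the tray: lamp at top (298,212), lamp2 at top (290,170). The gripper is over the knob, at top (381,215), and the spool and small knob are untouched. Next is the knob.

```bash
python3 - <<'E'
from h import *
print(tri((289.3,290.7),(387.7,215)))
xk,yk=.4742,-.2185; z=.084
manip.servo_line([xk,yk,.13],vel=.1); manip.servo_line([xk,yk,z],vel=.05); st('down')
effector.close(30); manip.sleep(.2); st('grip')
a0=np.radians(76.2)
steps=[.2,.4,.6,.8,1.0,1.1,1.16,1.2,1.23,1.26]
p=[xk,yk,z]
for t in steps:
    manip.move_pose(p,down(a0-t)); st(t)
    m=manip.current_wrist_torque()[2]
    if abs(m)>.8: break
manip.sleep(1.2); st('held')
cv2.imwrite('pics/k1.png',crop(viewer.get_image('side'),245,215,110,170,3))
np.save('t.npy',t)
E
```

```text
(array([ 0.4712, -0.2164,  0.109 ]), np.float64(6.8))
down 20.04 [ 0.4745 -0.2186  0.0843] F [0.3 0.4 0.9] M [ 0.02 -0.04  0.01] gap 0.0915 0.0
grip 21.43 [ 0.4742 -0.2185  0.084 ] F [ 0.2 -0.2 -0.6] M [ 0.05 -0.03 -0.12] gap 0.014 30.0
0.2 21.71 [ 0.4742 -0.2185  0.084 ] F [ 0.3 -0.9 -1.3] M [-0.1   0.05  0.08] gap 0.0133 30.0
0.4 21.99 [ 0.4742 -0.2184  0.084 ] F [ 0.5 -0.8  0.4] M [-0.14  0.03  0.02] gap 0.0138 30.0
0.6 22.27 [ 0.4743 -0.2185  0.084 ] F [0.5 0.1 0.2] M [-0.15  0.01  0.14] gap 0.0137 30.0
0.8 22.56 [ 0.4743 -0.2185  0.084 ] F [ 0.5  1.  -0.5] M [-0.09 -0.01  0.11] gap 0.0138 30.0
1.0 22.84 [ 0.4743 -0.2184  0.084 ] F [ 0.   0.4 -0.3] M [-0.16 -0.    0.14] gap 0.0138 30.0
1.1 23.09 [ 0.4743 -0.2185  0.084 ] F [0.6 0.2 0.1] M [-0.12 -0.1   0.17] gap 0.0135 30.0
1.16 23.34 [ 0.4743 -0.2185  0.084 ] F [ 0.8 -0.1 -1.2] M [-0.18 -0.12  0.15] gap 0.0139 30.0
1.2 23.59 [ 0.4743 -0.2185  0.084 ] F [ 0.9 -0.9 -0.6] M [-0.1  -0.17  0.16] gap 0.0138 30.0
1.23 23.84 [ 0.4743 -0.2185  0.084 ] F [ 0.3  0.5 -0.8] M [-0.17 -0.18  0.58] gap 0.0141 30.4
1.26 24.09 [ 0.4743 -0.2183  0.084 ] F [0.5 0.2 0.1] M [-0.05 -0.11  0.7 ] gap 0.0141 30.9
held 25.29 [ 0.4743 -0.2184  0.084 ] F [1.7 2.2 0.8] M [ 0.39 -0.17  0.72] gap 0.0143 31.0
```

View pics/k1.png

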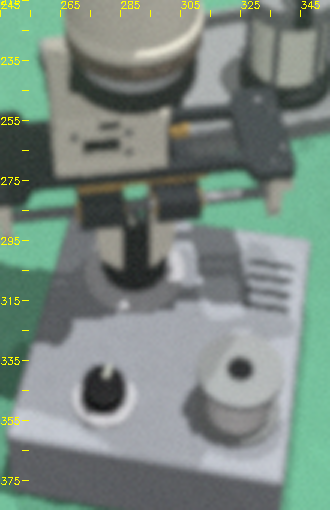

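The bar at (287,305) is turned between the fingers, and the moment jumped from 0.16 to 0.58 N m past 1.2 rad, so it is at the stop and was held for 1.2 s. I turn back with the spring, release and retreat. My ten viewed pictures are used up, so I compare the picture with the first one by code.

```bash
python3 - <<'E'
from h import *
p=[.4742,-.2185,.084]; a0=np.radians(76.2)
for t in [1.0,.7,.4,.2,.05]: manip.move_pose(p,down(a0-t))
st('back'); effector.open_jaws(); manip.sleep(.4); st('open')
manip.servo_line([p[0],p[1],.25],vel=.12); st('up')
manip.move_pose([.40,.25,.35],down(a0)); manip.sleep(.5); st('away')
for n,regs in(('side',{'knob':(275,283,35,40),'trim':(265,330,30,30),'spool':(305,320,40,50),'lamp2':(325,180,40,75)}),('top',{'knob':(370,200,32,32),'lamp2':(274,150,34,40)})):
    a=cv2.imread(f'pics/{n}0.png'); b=np.ascontiguousarray(viewer.get_image(n)[:,:,::-1]); cv2.imwrite(f'pics/{n}_end.png',b)
    for k,(x,y,w,h) in regs.items():
        r=cv2.matchTemplate(b[y-8:y+h+8,x-8:x+w+8],a[y:y+h,x:x+w],cv2.TM_CCOEFF_NORMED); _,m,_,l=cv2.minMaxLoc(r)
        print(n,k,'corr',round(m,3),'shift',l[0]-8,l[1]-8)
E
```

```text
back 26.91 [ 0.474  -0.2186  0.084 ] F [0.2 3.3 3.3] M [0.68 0.07 0.01] gap 0.0138 29.9
open 28.6 [ 0.4742 -0.2185  0.084 ] F [ 0.1 -0.5 -0.5] M [-0.01 -0.01 -0.03] gap 0.0917 0.0
up 30.13 [ 0.4737 -0.2183  0.2492] F [-0.9 -0.8 -0. ] M [ 0.02  0.01 -0.03] gap 0.0918 0.0
away 32.4 [0.4001 0.2499 0.35  ] F [ 0.2  0.1 -0.5] M [0.03 0.01 0.04] gap 0.0918 0.0
side knob corr 0.999 shift 0 0
side trim corr 0.999 shift 0 0
side spool corr 0.998 shift 0 0
side lamp2 corr 0.998 shift 0 0
top knob corr 0.997 shift 0 0
top lamp2 corr 0.994 shift 0 0
```

The knob is back at rest, and the spool, small knob and lamp2 have not moved. The robot is touching nothing.

```bash
python3 -c "
from bench import manip
print(manip.hand_in())"
```

```text
the job is handed in; nothing more can be done
None
```

I handed the job in at about 32 s, with no verdict returned: the lamp stands upright and released in the tray's free end, the reset knob was held at its stop for over a second and is back at rest, and an image comparison showed lamp2, the spool and the small knob unmoved.

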